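Latch the blue board tray in test position

TASK

Set the blue test cradle for testing: push its sprung tray by the blue front plate all the way in to the end stop, then let it go so that it springs back and latches on its stop pin at mid position. Only push with the fingers, do not force the tray hard against its stop, do not touch the circuit board on the tray, and leave the orange cradle's tray latched and the loose things on the bench where they are.

Things in the scene. Friction and masses are not known exactly. Their poses are not given: they have to be found in the camera images.
- blue_push (a point): Centre of the front face of the blue push plate at the near end of the blue cradle's tray; moves with the tray. Its x axis is level and points the way the tray is pushed in, z up. Plate 92 mm wide (along y), 10 mm thick, from 14 to 62 mm above the table; this point at 40 mm. Only the cradle's 12 mm high base lies in front of it. A heatsink on the board stands 7 mm behind the plate.
- blue_tray (a joint): Blue tray's travel (m) along x of blue_push: 0 fully out (start), 0.032 latched on the stop pin at mid position, 0.056 at the end stop. A spring drives it out: 3 N at 0, 6 N at mid, 9 N at the stop; the catch adds up to 4 N between 0.006 and 0.034. Let go beyond 0.040 it runs back and the pin holds it at 0.032; let go short of 0.032 it runs all the way out.
- blue_cradle: Aluminium base of the blue cradle, fixed to the bench, 12 mm high; x is the push direction. Origin at table height on the tray's centre line, 55 mm beyond the push plate's face with the tray out. Base from x = -85 to 145, y = -60 to 85 mm. A black probe bridge, top 82 mm above the table, spans the tray from x = 55 to 130 mm. Do not press on cradle or tray with over 45 N.
- blue_pin_axis (a point): Top of the brass stop pin of the blue cradle (10 mm across, 42 mm above the table), 52 mm to the +y side of the tray's centre line. The tray's tooth presses it aside and it springs back behind the tooth. Its black housing is 46 mm high; a guide block nearer the front, 60 mm off the centre line, is 28 mm high.
- blue_board: Green circuit board on the blue tray, 82 x 86 mm, parts up to 57 mm above the table; moves with the tray. Not to be touched. Origin on the tray's centre line at table height, 55 mm beyond the plate's face.
- orange_push (a point): Centre of the front face of the orange cradle's push plate: same build as the blue one, but its tray is already latched at mid position and must stay so.
- orange_tray (a joint): Travel of the orange cradle's tray in m: as blue_tray; it starts latched at about 0.032 and must stay there.
- orange_cradle: Aluminium base of the orange cradle, built as the blue one.
- orange_board: Circuit board on the orange tray. Not to be touched.
- meter: Loose yellow and red clamp meter lying flat, about 245 mm long (x -105 to 141 mm of its origin), 86 mm wide, 35 mm high; origin under it. Leave it alone.
- capacitor: Loose black capacitor can standing upright, 35 mm across, 50 mm high; origin at the centre of its underside. Leave it alone.
- heatsink: Loose finned aluminium heatsink, 50 x 110 x 30 mm, lying flat. Leave it alone.

How it is judged:
On the way:
1. the blue tray has been pushed in to its end stop (value of joint blue_tray above 0.051 m), for 0.05 s.
At the end, for the whole second after the job is handed in: The blue tray rests latched at mid position (travel 29 to 35 mm) by its stop pin alone, the orange tray is still latched there too, and the three loose things are within 20 mm of where they stood, the capacitor upright (value of joint blue_tray between 0.029 and 0.035 m and velocity of joint blue_tray between -0.005 and 0.005 m/s and value of joint orange_tray between 0.029 and 0.035 m and distance of each of meter, capacitor, heatsink from where it was at the start of the episode below 0.02 m and angle between capacitor's own z axis and vertical below 0.2 rad); the robot touches nothing.
It fails at once if a circuit board is touched (contact force between any of the arm, the fingers and blue_board above 0.5 N or contact force between any of the arm, the fingers and orange_board above 0.5 N).
It fails at once if the orange tray is pushed out of its latched position (value of joint orange_tray above 0.038 m or value of joint orange_tray below 0.027 m).
It fails at once if a loose thing is lifted, carried or knocked away (distance of any of meter, capacitor, heatsink from where it was at the start of the episode above 0.02 m).
It fails at once if the blue cradle or its tray is pressed too hard (contact force between any of the fingers, the arm and blue_cradle above 45 N).
It also fails if it takes over 35 s, if anything falls off the work surface, if the arm or the gripper's body presses on something with over 40 N, if the wrist force passes 120 N, or if a joint passes its speed limit or range.

ROBOT

A 6-joint arm with a two-finger parallel gripper is mounted at the origin on the work surface. World frame = base frame: x ahead of the robot, y to its left, z up, the work surface at z = 0. Lengths are in m, angles in rad, forces in N, time in s.
With the tool pointing down it reaches from about 0.35 to 0.775 m from the base axis. Payload 7.3 kg.
Tool frame: the origin (TCP) lies on the centre line of the jaws, within the pads' length; the fingertips stand 22 mm ahead of it and the grasp point (between the pads) lies 3 mm ahead of it; z points along the fingers, y is the line along which they close (so a half turn about z gives the same grasp; the last joint's range is limited). The gripper opens to 92 mm and grips with 3 to 60 N. Pads are 19 mm wide; open, the fingers measure 130 mm over their backs; the gripper's body (75 mm by 190 mm) begins 47 mm behind the grasp point.
Start: joints at [-1.351, 0.342, 1.524, -0, 1.275, -0.146], TCP at [0.188, -0.49, 0.249] pointing down, gripper open.
Joint ranges: [-2.53, 2.53], [-0.77, 2.02], [0.04, 2.7], [-1, 4.14], [0.28, 2.66], [-3.11, 3.11]. Speed limits (rad/s): [2.57, 2.57, 3.14, 3.14, 3.14, 3.14].

INTERFACE

Orientations are given as a 3x3 rotation matrix whose columns are the frame's x, y, z axes.
In Python, from workcell import sensors, viewer, job gives the robot as it stands.
- The arm moves only by the shell command python3 -m jog 'ROWS' [FORCE]. ROWS is JSON, one flat list of numbers, 7 for each row, row after row: the shift along the tool's x, y, z in mm, then the turn, a rotation vector about the tool's x, y, z in degrees, then the closure, from 0 (fully open) to 1 (shut). In form: [dx, dy, dz, rx, ry, rz, fingers, dx, dy, dz, rx, ry, rz, fingers, ...]. A call has 1 to 5 rows; each row is the pose to reach, as a shift and turn from the pose commanded when the call began, along the tool's axes at that moment; what a row does not reach only later rows make up. A row lasts 1/10 s, in which the tool goes at most 50 mm and 8.59 degrees, less where a joint would pass 70% of its speed; a pose out of reach is approached as far as the arm can. A call with a gripper value outside its range is refused whole. The fingers move at their own pace and stop on an object; FORCE is the grip in N (left out, the last holds). Time passes only in rows, so rows that repeat a pose let the fingers close. It gives the time, the measured TCP pose, the force, the opening and the grip force at its end, in the units of the state.
- sensors.get_state(): the state, without advancing time (a new reading comes with each control period).
- viewer.grab_frame(name): name is "side" or "top"; returns (picture, depth): 400x640x3 uint8, red, green, blue; 400x640 float32, m along the optical axis (not along the pixel's ray), 0 where there is no reading.
- viewer.camera_params(name): a dict with "intrinsics" (3x3 intrinsics, pixels), "R" (3x3) and "t" (3): a world point X has camera coordinates R X + t. Camera axes: x right, y down, z forward; pixel columns grow to the right and rows downward; lengths in m; the calibration is good to about 2 mm. A picture is of the moment at which its call begins. camera_params takes no time and is no camera call.
- job.hand_in(): hands the job in; it is judged then, once.
The state is a dict: "time": time; "joint_pos": joint angles; "qvel": joint speeds; "joint_torque": joint torques, N m; "eef_pos": TCP position; "eef_rot": TCP orientation; "ft_force": force on the tool from outside, world axes, zero at the start; "wrist_torque": the same for the moment, N m; "finger_gap": finger opening in m; "grip_force": force on a finger pad.
Only numpy, scipy, OpenCV 4.12 (cv2) and the standard library are available. Lean on these libraries where they do the work, as an engineer would, in place of code of your own. Each camera call takes 0.05 s, during which the arm holds its last target. There are 200 camera calls.

## Working session

There is one attempt and no reset: what is moved stays moved. The work goes in short steps, Python scripts to look and compute and a shell command to move; the robot and the scene stay as the last step left them, time stands still between calls to the robot, and variables do not carry over. Pictures are saved under pics/ and viewed, at most 10 in all, crops included, and the job is handed in when it is done.

```bash
mkdir -p pics; cat > h.py <<'E'
import numpy as np, cv2
from workcell import sensors, viewer, job
def grab(n,tag):
    p,d=viewer.grab_frame(n); cv2.imwrite(f'pics/{tag}.png',p[:,:,::-1]); np.save(f'pics/{tag}.npy',d); return p,d
def pts(n,d):
    c=viewer.camera_params(n);K=np.array(c['intrinsics']);R=np.array(c['R']);t=np.array(c['t'])
    v,u=np.mgrid[:400,:640]; P=np.stack([(u-K[0,2])/K[0,0]*d,(v-K[1,2])/K[1,1]*d,d],-1)
    return (P-t)@R   # R^T (P-t)
E
python3 - <<'E'
from h import *
for n in('top','side'):
    grab(n,n+'0'); c=viewer.camera_params(n); print(n,-np.array(c['R']).T@c['t'],np.round(c['R'],2).tolist())
s=sensors.get_state(); print(s['time'],s['eef_pos'],np.round(s['eef_rot'],3).tolist(),s['ft_force'])
E
```

```text
top [ 0.46193177 -0.0175687   1.016067  ] [[-0.01, -1.0, -0.03], [-1.0, 0.01, -0.04], [0.04, 0.03, -1.0]]
side [0.16465912 0.88393375 0.87301786] [[-0.93, -0.37, -0.01], [-0.23, 0.59, -0.77], [0.29, -0.71, -0.64]]
0.1 [ 0.18773516 -0.4899375   0.24814041] [[0.934, 0.358, -0.0], [0.358, -0.934, 0.001], [0.0, -0.001, -1.0]] [ 0.18043028  0.30279751 -0.00716646]
```

View pics/top0.png

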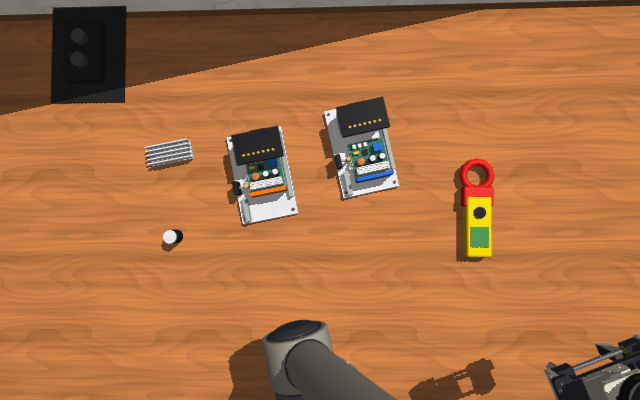

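View pics/side0.png

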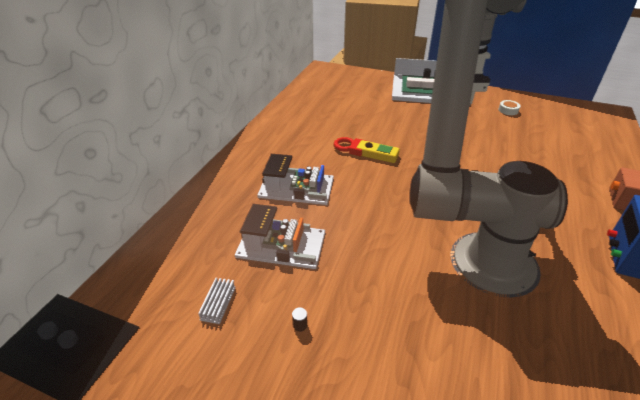

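The top view shows the blue plate near (375,175), with its bridge beyond at (362,117). The orange plate is at (267,191), the meter at (479,210), the capacitor at (172,237) and the loose heatsink at (168,154). The side view shows the same layout with nothing in front of the blue plate. Next I'll measure the blue plate and base direction.

```bash
cat > m.py <<'E'
from h import *
def blue(n,p,d,base=False):
    X=pts(n,d); hsv=cv2.cvtColor(p,cv2.COLOR_RGB2HSV)
    m=cv2.inRange(hsv,(105,130,60),(125,255,255))>0
    m&=(X[...,0]>.35)&(X[...,0]<.65)&(X[...,1]>-.25)&(X[...,1]<.05)&(X[...,2]<.08)&(X[...,2]>.01)
    k,l,s,c=cv2.connectedComponentsWithStats(m.astype(np.uint8)); i=1+np.argmax(s[1:,4]); m=l==i
    return X,m,s[i]
if __name__=='__main__':
    for n in('top','side'):
        p=cv2.imread(f'pics/{n}0.png')[:,:,::-1].copy(); d=np.load(f'pics/{n}0.npy')
        X,m,s=blue(n,p,d); Q=X[m]; print(n,s,'min',Q.min(0).round(3),'max',Q.max(0).round(3))
        T=Q[Q[:,2]>.055]; c,(w,h),a=cv2.minAreaRect((T[:,:2]*1000).astype(np.float32)); print('top rect',np.round(c,1),round(w,1),round(h,1),round(a,1))
        # base: white/grey at z 6..18 mm
        hsv=cv2.cvtColor(p,cv2.COLOR_RGB2HSV)
        b=(hsv[...,1]<60)&(hsv[...,2]>110)&(X[...,2]>.006)&(X[...,2]<.02)&(abs(X[...,1]+.1)<.12)&(abs(X[...,0]-.56)<.16)
        b=cv2.morphologyEx(b.astype(np.uint8),cv2.MORPH_OPEN,np.ones((2,2)))>0
        B=(X[b][:,:2]*1000).astype(np.float32); r=cv2.minAreaRect(B); print('base',len(B),np.round(cv2.boxPoints(r),1).tolist(),r[1],r[2])
E
python3 m.py
```

```text
top [356 170  38  13 192] min [ 0.547 -0.175  0.021] max [ 0.574 -0.086  0.066]
top rect [ 561.2 -130.8] 9.9 91.3 12.1
base 1577 [[461.8999938964844, -17.600000381469727], [464.5, -201.10000610351562], [720.0999755859375, -197.39999389648438], [717.5, -13.899999618530273]] (255.59397888183594, 183.5094757080078) 0.8154887557029724
side [317 166   6  16  41] min [ 0.548 -0.171  0.055] max [ 0.57  -0.087  0.067]
top rect [ 560.4 -128.7] 8.0 86.8 12.4
base 712 [[164.6999969482422, 883.9000244140625], [541.0, -201.1999969482422], [754.9000244140625, -127.0], [378.6000061035156, 958.0999755859375]] (226.40902709960938, 1148.5057373046875) 19.125816345214844
```

```bash
python3 -m jog '[40,-19,0,0,0,2,1, 84,-40,0,0,0,4,1, 128,-61,0,0,0,6,1, 172,-82,0,0,0,8,1, 216,-103,0,0,0,8.8,1]' 20
```

```text
time: 0.6
eef_pos: [0.3536, -0.3151, 0.2485]
eef_rot: [[0.978, 0.209, -0.0], [0.209, -0.978, 0.0], [-0.0, -0.0, -1.0]]
ft_force: [1.1, -0.8, -0.0]
finger_gap: 0.0559
grip_force: 0.0
```

```bash
python3 -m jog '[40,-27,0,0,0,0,1, 80,-55,0,0,0,0,1, 120,-82,0,0,0,0,1, 160,-110,0,0,0,0,1, 200,-137,0,0,0,0,1]'; python3 -m jog '[0,0,40,0,0,0,1, 0,0,80,0,0,0,1, 0,0,115,0,0,0,1, 0,0,115,0,0,0,1, 0,0,115,0,0,0,1]'
python3 - <<'E'
from m import *
p,d=grab('side','side1'); cv2.imwrite('pics/side1c.png',cv2.resize(p[110:230,230:430,::-1],None,fx=4,fy=4))
s=sensors.get_state(); f=np.array([.556,-.131]); e=np.array([.978,.209]); print((f-s['eef_pos'][:2])@e, (f-s['eef_pos'][:2])@[.209,-.978], s['eef_pos'],s['ft_force'])
E
```

```text
time: 1.1
eef_pos: [0.5203, -0.1389, 0.2485]
eef_rot: [[0.978, 0.211, -0.001], [0.211, -0.978, 0.0], [-0.001, -0.0, -1.0]]
ft_force: [0.2, -1.1, -0.7]
finger_gap: 0.0168
grip_force: 0.0
time: 1.6
eef_pos: [0.5194, -0.1409, 0.134]
eef_rot: [[0.978, 0.211, -0.001], [0.211, -0.978, 0.0], [-0.001, -0.0, -1.0]]
ft_force: [0.8, 0.5, -0.8]
finger_gap: 0.0004
grip_force: 0.0
0.037179262513270334 -0.002538083857467314 [ 0.52017505 -0.14125102  0.13517592] [-0.27891865 -0.3187082   0.81058407]
```

View pics/side1c.png

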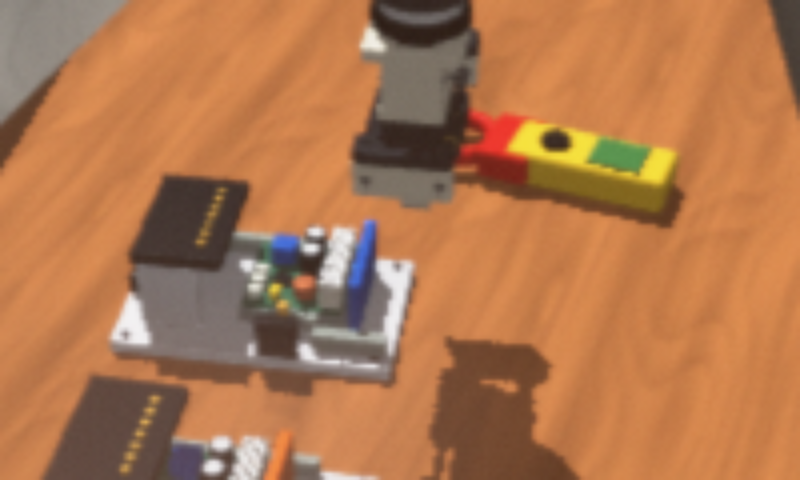

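The crop shows the closed gripper (400,190) hovering in front of the blue plate (362,275), with a clear gap above the bare base. I'll lower it to fingertip height of about 30 mm, then approach.

```bash
python3 -m jog '[0,-2,35,0,0,0,1, 0,-2,65,0,0,0,1, 0,-2,82,0,0,0,1, 0,-2,82,0,0,0,1, 0,-2,82,0,0,0,1]'; python3 -m jog '[8,0,0,0,0,0,1, 16,0,0,0,0,0,1, 22,0,0,0,0,0,1, 22,0,0,0,0,0,1]'
python3 - <<'E'
from m import *
p,d=grab('side','side2'); cv2.imwrite('pics/side2c.png',cv2.resize(p[130:220,240:380,::-1],None,fx=5,fy=5))
s=sensors.get_state(); print(s['eef_pos'],s['ft_force'])
E
```

```text
time: 2.15
eef_pos: [0.5202, -0.1395, 0.0537]
eef_rot: [[0.978, 0.21, 0.003], [0.21, -0.978, -0.001], [0.003, 0.002, -1.0]]
ft_force: [0.0, -0.3, 0.6]
finger_gap: 0.0006
grip_force: 0.0
time: 2.55
eef_pos: [0.5418, -0.1341, 0.0523]
eef_rot: [[0.977, 0.211, 0.002], [0.211, -0.977, -0.001], [0.002, 0.001, -1.0]]
ft_force: [0.1, -1.1, -0.3]
finger_gap: 0.0005
grip_force: 0.0
[ 0.54101333 -0.13402546  0.05194339] [-0.48437744 -0.28275442  0.22900582]
```

View pics/side2c.png

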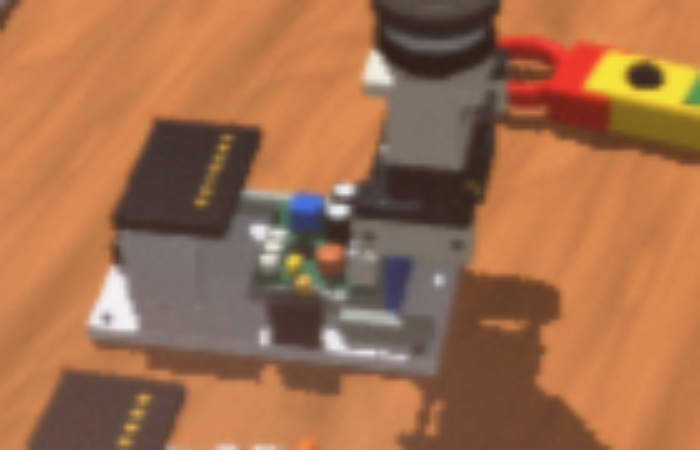

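The crop shows the gripper body clear above the board and the fingers about 5 mm short of the blue plate (395,285). I'll push now.

```bash
python3 -m jog '[5,0,0,0,0,0,1, 9,0,0,0,0,0,1, 13,0,0,0,0,0,1, 16,0,0,0,0,0,1, 16,0,0,0,0,0,1]'; python3 - <<'E'
from m import *
s=sensors.get_state(); print(s['ft_force']@np.array([.978,.209,0]))
E
```

```text
time: 3.1
eef_pos: [0.5553, -0.1308, 0.0516]
eef_rot: [[0.978, 0.211, -0.003], [0.211, -0.978, 0.0], [-0.002, -0.001, -1.0]]
ft_force: [-5.5, -0.5, 4.1]
finger_gap: 0.0004
grip_force: 2.6
-5.446228641163561
```

```bash
python3 -m jog '[6,0,0,0,0,0,1, 12,0,0,0,0,0,1, 18,0,0,0,0,0,1, 24,0,0,0,0,0,1, 30,0,0,0,0,0,1]'; python3 -m jog '[3,0,0,0,0,0,1, 6,0,0,0,0,0,1, 8,0,0,0,0,0,1, 8,0,0,0,0,0,1]'
```

```text
time: 3.6
eef_pos: [0.584, -0.1246, 0.0516]
eef_rot: [[0.978, 0.211, -0.004], [0.211, -0.978, 0.0], [-0.004, -0.001, -1.0]]
ft_force: [-8.4, -2.3, 5.0]
finger_gap: 0.0005
grip_force: 4.4
time: 4.0
eef_pos: [0.5919, -0.1228, 0.0516]
eef_rot: [[0.978, 0.211, -0.004], [0.211, -0.978, 0.0], [-0.003, -0.001, -1.0]]
ft_force: [-7.6, -0.9, 5.4]
finger_gap: 0.0007
grip_force: 3.6
```

```bash
python3 -m jog '[2,0,0,0,0,0,1, 4,0,0,0,0,0,1, 5,0,0,0,0,0,1]'; python3 -m jog '[1,0,0,0,0,0,1, 2,0,0,0,0,0,1, 2,0,0,0,0,0,1]'
```

```text
time: 4.3
eef_pos: [0.5964, -0.1218, 0.0516]
eef_rot: [[0.978, 0.211, -0.004], [0.211, -0.978, 0.0], [-0.004, -0.001, -1.0]]
ft_force: [-9.1, -0.8, 6.3]
finger_gap: 0.0005
grip_force: 4.5
time: 4.6
eef_pos: [0.5984, -0.1214, 0.0516]
eef_rot: [[0.978, 0.211, -0.004], [0.211, -0.978, 0.0], [-0.004, -0.001, -1.0]]
ft_force: [-7.9, -1.5, 5.1]
finger_gap: 0.0005
grip_force: 4.2
```

```bash
python3 -m jog '[1,0,0,0,0,0,1, 1,0,0,0,0,0,1]'
```

```text
time: 4.8
eef_pos: [0.5993, -0.1212, 0.0516]
eef_rot: [[0.978, 0.211, -0.004], [0.211, -0.978, 0.0], [-0.004, -0.001, -1.0]]
ft_force: [-8.2, -1.6, 5.3]
finger_gap: 0.0006
grip_force: 4.3
```

```bash
python3 -m jog '[1,0,0,0,0,0,1, 2,0,0,0,0,0,1, 2,0,0,0,0,0,1]'
```

```text
time: 5.1
eef_pos: [0.6003, -0.121, 0.0516]
eef_rot: [[0.977, 0.211, -0.007], [0.211, -0.978, 0.0], [-0.006, -0.002, -1.0]]
ft_force: [-12.1, -3.5, 7.8]
finger_gap: 0.0004
grip_force: 6.4
```

Force has risen while motion stalls, so this looks like the end stop. One more millimetre should confirm it.

```bash
python3 -m jog '[1,0,0,0,0,0,1, 1,0,0,0,0,0,1]'
```

```text
time: 5.3
eef_pos: [0.6003, -0.121, 0.0516]
eef_rot: [[0.977, 0.211, -0.009], [0.211, -0.978, 0.0], [-0.009, -0.002, -1.0]]
ft_force: [-16.2, -4.0, 10.5]
finger_gap: 0.0003
grip_force: 8.4
```

The stop is confirmed at about 17 N with no further motion. Now I'll back off and let it spring back.

```bash
python3 -m jog '[-12,0,0,0,0,0,1, -25,0,0,0,0,0,1, -40,0,0,0,0,0,1, -60,0,0,0,0,0,1, -80,0,0,0,0,0,1]'; python3 -m jog '[0,0,-40,0,0,0,1, -40,0,-80,0,0,0,1, -80,0,-110,0,0,0,1, -110,0,-140,0,0,0,1, -110,0,-140,0,0,0,1]'
python3 - <<'E'
from m import *
p,d=grab('top','top3'); X,m,s=blue('top',p,d); Q=X[m]; T=Q[Q[:,2]>.055]
c,wh,a=cv2.minAreaRect((T[:,:2]*1000).astype(np.float32)); print(c,wh,a,'travel',(np.array(c)-[561.2,-130.8])@[.978,.209])
cv2.imwrite('pics/top3c.png',cv2.resize(p[80:270,130:510,::-1],None,fx=2,fy=2))
s=sensors.get_state(); print(s['time'],s['eef_pos'],s['ft_force'])
E
```

```text
time: 5.8
eef_pos: [0.5256, -0.1375, 0.0517]
eef_rot: [[0.978, 0.211, 0.001], [0.211, -0.978, -0.0], [0.001, 0.0, -1.0]]
ft_force: [-0.8, 0.2, -0.1]
finger_gap: 0.0002
grip_force: 0.0
time: 6.3
eef_pos: [0.4173, -0.1617, 0.1958]
eef_rot: [[0.978, 0.209, 0.006], [0.209, -0.978, -0.004], [0.005, 0.005, -1.0]]
ft_force: [0.6, -0.5, 0.4]
finger_gap: 0.0002
grip_force: 0.0
(592.1415405273438, -124.5498046875) (10.152811050415039, 90.02967834472656) 12.025045394897461 travel 31.567117456054643
6.35 [ 0.41837386 -0.16141674  0.19405915] [ 0.1079272   0.13556465 -0.31564093]
```

View pics/top3c.png

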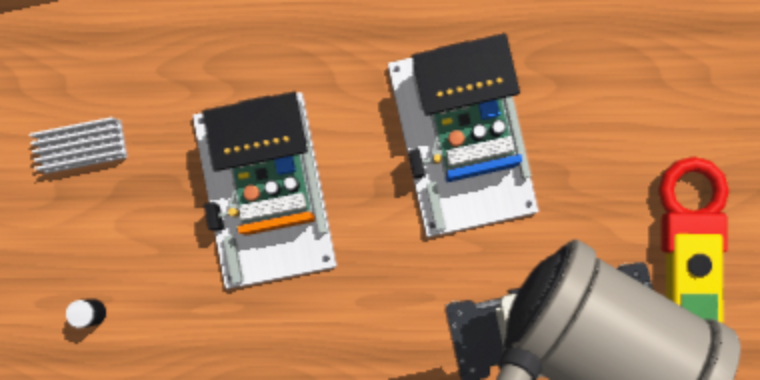

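The crop shows the blue plate (485,167) in the same latched position on its base as the orange one (275,222). Measured travel is 31.6 mm. The gripper is clear and the loose things haven't moved.

```bash
python3 -c "
from workcell import job; print(job.hand_in())"
```

```text
the job is handed in; nothing more can be done
None
```

The blue tray was pushed to its end stop (about 17 N at most), sprang back and latched at mid position with a measured travel of 31.6 mm; the orange tray and loose things look undisturbed in the last picture, and the job is handed in (no verdict was returned).

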